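# Stow the hydrometer case in its sleeve

### The arm

A 7-joint arm with a two-finger parallel gripper is mounted at the origin on a cart in front of the work surface, level with it; the furniture and walls round the work are solid. World frame = base frame: x ahead of the robot, y to its left, z up, the work surface at z = 0. Lengths are in m, angles in rad, forces in N, time in s.
With the tool pointing down it reaches from about 0.425 to 0.875 m from the base axis. Payload 9.9 kg.
Tool frame: the origin (TCP) lies at the very end of the fingers, on their centre line; the grasp point (between the pads) lies 19 mm behind it; z points along the fingers, y is the line along which they close (so a half turn about z gives the same grasp; the last joint's range is limited). The gripper opens to 85 mm and grips with 20 to 120 N. Pads are 22 mm wide; open, the fingers measure 114 mm over their backs; the gripper's body (76 mm by 85 mm) begins 54 mm behind the grasp point. The pads swing forward as they close: fully open they stand 13 mm farther back than shut.
Start: joints at [-1.359, 0.576, 0.025, 1.437, -0.015, 1.129, -0.057], TCP at [0.197, 0.646, 0.231] pointing down, gripper open.
Joint ranges: [-2.76, 2.76], [-0.34, 2.15], [-1.52, 1.57], [0.19, 2.46], [-1.09, 4.23], [0.17, 1.99], [-2.82, 2.82]. Speed limits (rad/s): [2.22, 2.22, 3.01, 3.01, 3.14, 3.14, 3.14].

### API

Orientations are given as a unit quaternion [w, x, y, z].
In Python, from cell import manip, status, vision gives the robot as it stands. Calls block until the motion is done:
- manip.goto(position, orientation): joint-space move of the TCP to a pose.
- manip.line_to(position, frame=None, velocity=0.15, stop_force=None): straight line of the TCP; frame=None keeps the orientation; velocity is the mean speed in m/s. With stop_force (N) it stops when the force on the tool has changed by that much, and returns True; else False.
- manip.goto_joints(angles): joint-space move.
- manip.release() and manip.clamp(grasp_force=None): open the fingers fully, or close them until they stop; grasp_force is the grip in N (None keeps the last).
- manip.wait(seconds).
- manip.solve_ik(position, orientation): joint angles nearest the present ones, or None.
- status.get_obs(): the state.
- vision.read_camera(name): name is "scene" or "top" or "wrist"; returns a dict with "frame" (420x560x3 uint8, blue, green, red), "K" (3x3 intrinsics, pixels), "eye" and "rotation" of the camera in the world. Camera axes: x right, y down, z forward; pixel columns grow to the right and rows downward; lengths in m; the calibration is good to about 2 mm. A picture is of the moment at which its call begins. There is no depth.
A pose or a line that the arm cannot do raises manip.Unreachable and nothing moves.
- manip.hand_in(): hands the job in; it is judged then, once.
Trained networks look in a picture, given as the dict that the camera call returned (one of the last four; its "shot" number tells which), for a name from the list of things; names that differ only in an ending like _2 or _b are one class to them, and where a whole thing is asked for, a point or a joint stands for the part that bears it (a point fixed in the world has none). Each returns a list of dicts, best first, with "conf" (0 to 1); they miss things now and then, are a little off and sometimes report something else, mostly with a low value. They report only what shows in the picture. A call takes as long as a camera call.
- vision.spot_in(picture, name): "at" ([x, y, z] in m, in the coordinates of the camera as it stood for that picture, good to about 4 mm: the middle of the surface that is visible of it).
The state is a dict: "time": time; "q": joint angles; "joint_vel": joint speeds; "joint_efforts": joint torques, N m; "eef_pos": TCP position; "tool_rot": TCP orientation; "ft_force": force on the tool from outside, world axes, zero at the start; "torque": the same for the moment, N m; "grip_width": finger opening in m; "grip_force": force on a finger pad.
Only numpy, scipy, OpenCV 4.12 (cv2) and the standard library are available. Lean on these libraries where they do the work, as an engineer would, in place of code of your own. Each camera call takes 0.05 s, during which the arm holds its last target. There are 200 camera calls.

### The job

Put the hydrometer away: pick up its long clear tube case from the cart and slide it end first into the wider of the two metal storage sleeves, all the way in until it comes up against the hidden stop, then let go of it there. The case is longer than the sleeve, so its rear part stays outside. Do not tip over the wine glass.

Things in the scene. Friction and masses are not known exactly. Their poses are not given: they have to be found in the camera images.
- hydrometer: hydrometer in a closed clear tube case, lying on the cart, 246 mm long along its own y axis: round tube 28 mm in diameter between two end caps 34 mm wide, 30 mm high and 20 mm long. Weight about 70 g, centre of mass at mid-length. Origin at mid-length on its underside, z up; tube axis 15 mm above it. Either end may go in first.
- wide_sleeve: wider bare-metal sleeve, fixed on the cart. Origin at cart height under the middle of its mouth; y points straight into the slot, z up. Slot 46 wide, 42 high above a 4 mm base plate; roof top at 54 mm; rigid hidden stop 100 mm inside, so 146 mm of the case stays out. Shell 62 wide, 125 long; base plate reaches 50 mm out in front; side lips flare over the 15 mm before the mouth to 60 mm wide
- narrow_sleeve: second fixed sleeve of the same form and length, for thin tools: slot only 18 wide and 20 high, shell 34 wide, roof top at 32 mm; origin and axes as the wide one. The case does not fit it. The two stand side by side on the left, about 0.1 m apart, in either order, mouths to the robot's right
- glass: stemmed wine glass, 69 mm wide and 135 mm tall, standing upright near the right edge of the cart, origin under its foot, z up: must not be tipped over

How it is judged:
By the outcome, as a careful person would: the job done as asked, in the order asked, and still so for the second after the job is handed in, with the robot touching nothing.
It also fails if it takes over 38 s, if anything falls off the work surface, if the arm or the gripper's body presses on something with over 40 N, if the wrist force passes 120 N, or if a joint passes its speed limit or range.

## Working session

There is one attempt and no reset: what is moved stays moved. The work goes in short steps, each a Python script; the robot and the scene stay as the last script left them, time stands still between calls to the robot, and variables do not carry over. Pictures are saved under pics/ and viewed, at most 10 in all, crops included, and the job is handed in when it is done.

```bash
mkdir -p pics; ls; cat > h.py <<'E'
import numpy as np, cv2
from cell import manip, status, vision
def w(p,at): return np.array(p["eye"])+np.array(p["rotation"])@np.array(at)
def pix(p,X):
    c=np.array(p["rotation"]).T@(np.array(X)-p["eye"]); k=np.array(p["K"])@c; return k[:2]/k[2]
def ray(p,uv,z):
    d=np.array(p["rotation"])@np.linalg.inv(p["K"])@np.array([*uv,1.]); e=np.array(p["eye"]); return e+d*(z-e[2])/d[2]
E
python3 - <<'E'
from h import *
for c in ["scene","top","wrist"]:
    p=vision.read_camera(c); cv2.imwrite(f"pics/{c}1.png",p["frame"])
    print(c,np.round(p["eye"],3),np.round(p["rotation"],3).tolist(),np.round(p["K"],1).tolist())
    for n in ["hydrometer","wide_sleeve","narrow_sleeve","glass"]:
        print(n,[(np.round(w(p,d["at"]),3).tolist(),round(d["conf"],2),np.round(pix(p,w(p,d["at"])))) for d in vision.spot_in(p,n)])
print(status.get_obs())
E
```

```text
pics
scene [-0.054 -0.755  0.506] [-0.483, 0.807, -0.291, 0.174] [[414.3, 0.0, 277.6], [0.0, 414.3, 210.1], [0.0, 0.0, 1.0]]Traceback (most recent call last):
  File "<stdin>", line 6, in <module>
  File "h.py", line 3, in w
    def w(p,at): return np.array(p["eye"])+np.array(p["rotation"])@np.array(at)
                                           ~~~~~~~~~~~~~~~~~~~~~~~^~~~~~~~~~~~~
ValueError: matmul: Input operand 1 has a mismatch in its core dimension 0, with gufunc signature (n?,k),(k,m?)->(n?,m?) (size 3 is different from 4)
```

```bash
cat > h.py <<'E'
import numpy as np, cv2
from scipy.spatial.transform import Rotation as R
from cell import manip, status, vision
def rot(p): return R.from_quat(p["rotation"],scalar_first=True).as_matrix()
def w(p,at): return np.array(p["eye"])+rot(p)@np.array(at)
def pix(p,X):
    c=rot(p).T@(np.array(X)-p["eye"]); k=np.array(p["K"])@c; return k[:2]/k[2]
def ray(p,uv,z):
    d=rot(p)@np.linalg.inv(p["K"])@np.array([*uv,1.]); e=np.array(p["eye"]); return e+d*(z-e[2])/d[2]
E
python3 - <<'E'
from h import *
for c in ["scene","top","wrist"]:
    p=vision.read_camera(c); cv2.imwrite(f"pics/{c}1.png",p["frame"])
    print(c,np.round(p["eye"],3),np.round(rot(p),3).tolist())
    for n in ["hydrometer","wide_sleeve","narrow_sleeve","glass"]:
        print(n,[(np.round(w(p,d["at"]),3).tolist(),round(d["conf"],2),np.round(pix(p,w(p,d["at"])))) for d in vision.spot_in(p,n)])
print(status.get_obs())
E
```

```text
scene [-0.054 -0.755  0.506] [[0.77, -0.303, 0.562], [-0.638, -0.364, 0.678], [-0.001, -0.881, -0.473]]
hydrometer [([0.491, -0.107, 0.029], 0.89, array([280., 218.]))]
wide_sleeve [([0.421, 0.238, 0.026], 0.77, array([183., 181.]))]
narrow_sleeve [([0.542, 0.232, 0.021], 0.97, array([220., 172.]))]
glass [([0.494, -0.384, 0.094], 0.78, array([379., 244.]))]
top [ 0.349 -0.08   0.983] [[0.023, -0.989, 0.148], [-1.0, -0.024, -0.008], [0.012, -0.148, -0.989]]
hydrometer [([0.498, -0.078, 0.033], 0.78, array([276., 207.]))]
wide_sleeve [([0.423, 0.245, 0.054], 0.56, array([110., 239.]))]
narrow_sleeve [([0.547, 0.237, 0.032], 0.97, array([122., 180.]))]
glass [([0.506, -0.37, 0.088], 0.56, array([429., 202.]))]
wrist [0.119 0.67  0.376] [[0.292, 0.908, 0.302], [0.956, -0.277, -0.093], [-0.0, 0.316, -0.949]]
hydrometer []
wide_sleeve [([0.406, 0.342, 0.059], 0.69, array([101., 416.]))]
narrow_sleeve []
glass []
{'time': 0.85, 'q': array([-1.35880349,  0.57566951,  0.02489362,  1.43709477, -0.01501233,
        1.1290025 , -0.05651453]), 'joint_vel': array([ 2.05707351e-05, -2.04781434e-03, -1.87939696e-03, -8.73363281e-04,
       -1.26352566e-03, -6.82446904e-04,  2.21140063e-03]), 'joint_efforts': array([ 4.14827509e-04, -7.65458536e+01,  2.24930987e+00, -2.86310273e+01,
        1.54424045e-02,  2.56430882e-03,  9.14853217e-06]), 'eef_pos': array([0.19674946, 0.64569512, 0.23131104]), 'tool_rot': array([-9.41383539e-06,  1.47365867e-01,  9.89082050e-01,  6.28649039e-06]), 'ft_force': array([-0.27679886,  0.32481278,  0.18267356]), 'torque': array([0.02111813, 0.08046292, 0.01385255]), 'grip_force': 0.0, 'grip_width': 0.08556852516122097}
```

View pics/scene1.png

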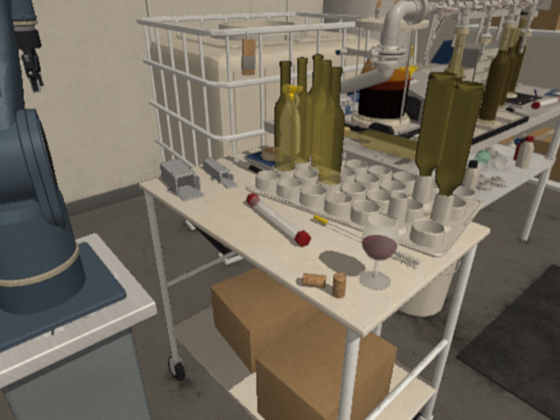

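View pics/top1.png

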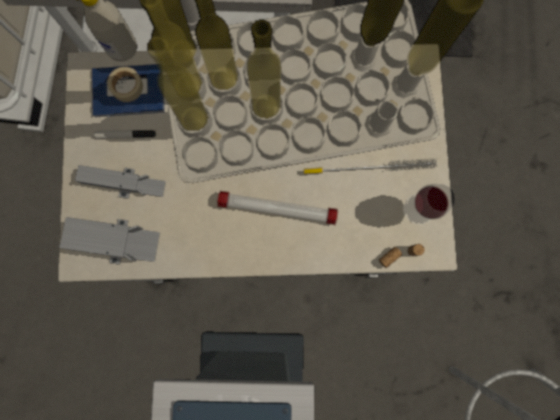

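The scene view shows the wide sleeve at about (183,181), nearest the robot. The narrow sleeve is at (220,172), the case runs from (252,200) to (303,239), and the glass is at (378,250). The top view shows the case from (222,200) to (333,216), the wide sleeve roof at (93,238) and the glass at (431,203). This matches what the networks report. Next I move to view the sleeve with the wrist camera on the way to the case.

```bash
cat >> h.py <<'E'
def quat(c):  # tool down, tool x along horizontal c
    c=np.array([c[0],c[1],0.])/np.hypot(*c[:2]); z=np.array([0,0,-1.])
    return R.from_matrix(np.c_[c,np.cross(z,c),z]).as_quat(scalar_first=True)
def caps(p):
    f=p["frame"].astype(int); m=((f[...,2]>90)&(f[...,1]<50)&(f[...,0]<60)).astype(np.uint8)
    n,l,s,c=cv2.connectedComponentsWithStats(m)
    return [(c[i].round(1).tolist(),int(s[i,4])) for i in range(1,n) if s[i,4]>15]
E
python3 - <<'E'
from h import *
for c in ["scene","top"]:
    p=vision.read_camera(c)
    for uv,a in caps(p): print(c,uv,a,ray(p,uv,.018).round(4))
print(p["K"])
t=p["frame"][180:280,50:180]; cv2.imwrite("pics/topcrop.png",cv2.resize(t,None,fx=6,fy=6,interpolation=cv2.INTER_CUBIC)[:600,:780])
manip.goto([.46,.2,.26],quat([0,1]))
p=vision.read_camera("wrist"); cv2.imwrite("pics/wrist2.png",p["frame"])
import pickle; pickle.dump(p,open("w2.pkl","wb"))
for n in ["wide_sleeve","narrow_sleeve"]:
    print(n,[(w(p,d["at"]).round(3),round(d["conf"],2),pix(p,w(p,d["at"]))) for d in vision.spot_in(p,n)])
s=status.get_obs(); print(s["time"],s["q"].round(2),s["eef_pos"])
E
```

```text
scene [530.5, 137.8] 17 [ 1.5997 -0.2182  0.018 ]
scene [251.0, 197.0] 24 [0.5177 0.045  0.018 ]
scene [303.1, 238.1] 129 [ 0.485  -0.1928  0.018 ]
top [222.5, 197.7] 73 [0.517  0.0333 0.018 ]
top [332.0, 214.7] 63 [ 0.4872 -0.1924  0.018 ]
[[475.72348671   0.         281.28839203]
 [  0.         475.72348671 210.37278482]
 [  0.           0.           1.        ]]
wide_sleeve [(array([0.428, 0.271, 0.056]), 0.83, array([252.01807332, 121.11746835]))]
narrow_sleeve [(array([0.549, 0.256, 0.038]), 0.9, array([365.05330618, 134.77768908]))]
2.975 [-0.85  0.32  0.47  1.85 -0.17  1.01 -0.31] [0.45979511 0.20096897 0.25977535]
```

View pics/topcrop.png

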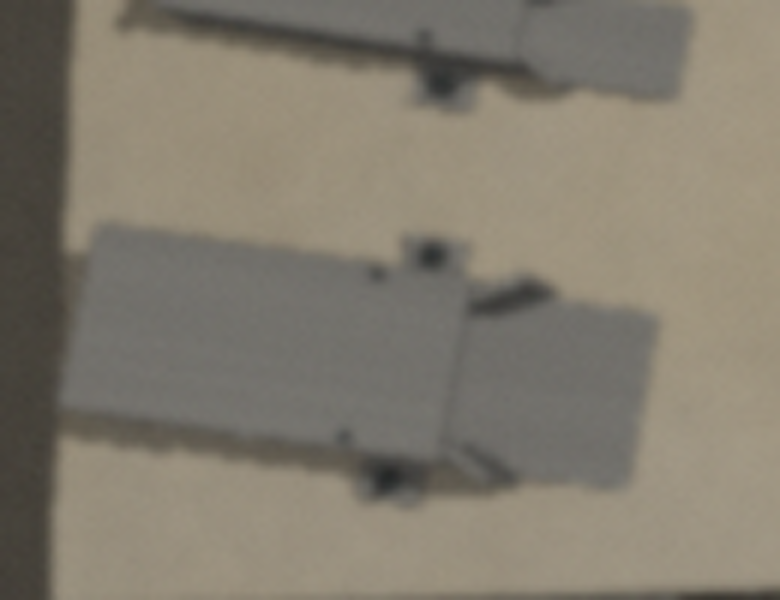

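View pics/wrist2.png

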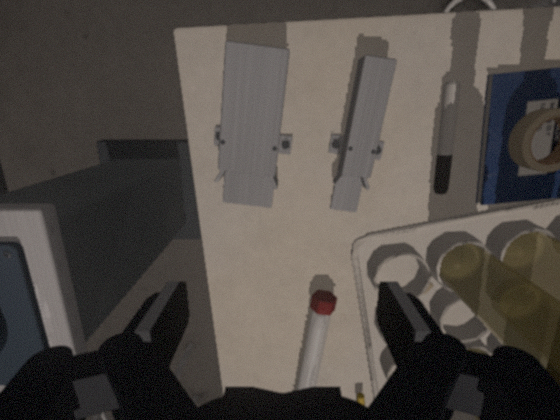

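Top crop: the wide roof corners are at crop (97,225), (62,405), (440,460) and (468,287), and the base plate's front edge runs from (658,318) to (630,488). Wrist view: the wide sleeve covers (229,41) to (271,207), clear of the narrow one, and the case's left cap is at (322,302). I'll zoom in for corner picks.

```bash
python3 - <<'E'
import cv2
f=cv2.imread("pics/wrist2.png")[35:215,205:305]
cv2.imwrite("pics/wc.png",cv2.resize(cv2.convertScaleAbs(f,alpha=1.6),None,fx=3.3,fy=3.3,interpolation=cv2.INTER_CUBIC))
E
```

```text
(no output)
```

View pics/wc.png

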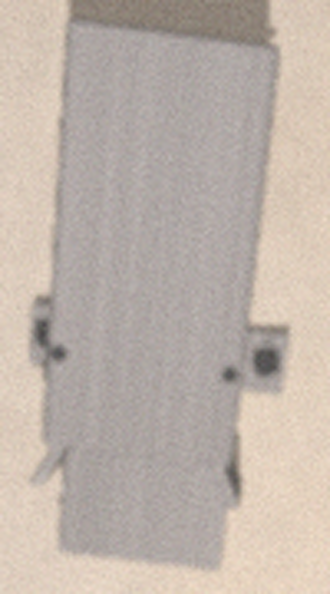

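```bash
cat > fit.py <<'E'
from h import *
import pickle
from scipy.optimize import least_squares
pw=pickle.load(open("w2.pkl","rb")); pt=vision.read_camera("top")
T=lambda u,v:(50+u/6,180+v/6); W=lambda u,v:(205+u/3.3,35+v/3.3)
obs=[(pw,W(70,22),(-.031,.125,.054)),(pw,W(275,46),(.031,.125,.054)),(pw,W(43,442),(-.031,0,.054)),(pw,W(235,465),(.031,0,.054)),
(pw,W(60,548),(-1,-.05,.004)),(pw,W(218,567),(1,-.05,.004)),
(pt,T(97,225),(.031,.125,.054)),(pt,T(62,405),(-.031,.125,.054)),(pt,T(440,460),(-.031,0,.054)),(pt,T(468,287),(.031,0,.054)),
(pt,T(658,318),(1,-.05,.004)),(pt,T(630,488),(-1,-.05,.004))]
def tf(v,X):
    x=X[0]*v[3] if abs(X[0])==1 else X[0]; c,s=np.cos(v[2]),np.sin(v[2])
    return [v[0]+c*x-s*X[1],v[1]+s*x+c*X[1],X[2]]
for name,o in [("both",obs),("wrist",obs[:6]),("top",obs[6:])]:
    f=lambda v:np.concatenate([pix(p,tf(v,X))-uv for p,uv,X in o])
    r=least_squares(f,[.44,.18,0,.031]); print(name,r.x.round(4)); print(r.fun.reshape(-1,2).round(1).tolist())
# case caps
for uv,a in caps(pw): print(uv,a,ray(pw,uv,.02).round(4))
E
python3 fit.py
```

```text
both [ 0.4206  0.2164 -0.1165  0.0301]
[[-1.4, -0.8], [1.2, 0.5], [-0.6, 1.7], [-1.2, 1.5], [0.1, 1.7], [-0.3, 1.3], [-1.8, -1.1], [-2.5, 0.2], [-2.0, 0.0], [-0.6, -2.6], [-1.0, -1.1], [-1.5, -0.4]]
wrist [ 0.4211  0.2173 -0.115   0.0304]
[[-1.1, -1.8], [1.5, -0.6], [-0.2, 1.0], [-0.8, 0.7], [0.3, 1.0], [0.3, 0.7]]
top [ 0.419   0.2132 -0.1199  0.0293]
[[-0.1, -0.5], [-0.9, 0.9], [-0.4, 0.9], [1.0, -1.7], [0.5, 0.2], [0.0, 0.1]]
[323.9, 310.5] 41 [0.5162 0.0232 0.02  ]
```

```bash
cat >> h.py <<'E'
M=np.array([.4205,.216]); d=np.array([.1165,.9932])
def quat_t(c,a,b=0.): # tilt: a about case axis, b about closing axis
    q=R.from_quat(quat(c),scalar_first=True)
    return (q*R.from_euler('xy',[a,b])).as_quat(scalar_first=True)
E
python3 - <<'E'
from h import *
for a in [0,-.15,.15,-.3,.3]:
  for b in [0,.3,-.3]:
    out=[]
    for D in [.17,.15,.13,.11,.048]:
        g=M-d*D
        q=manip.solve_ik([*g,.015],quat_t(d,a,b)); out.append(None if q is None else np.round(q,2).tolist())
    print(a,b,[o is not None for o in out], out[0] or out[3])
for yaw in [np.pi]:
    print([manip.solve_ik([*(M-d*D),.015],quat(-d)) for D in [.17,.13,.05]])
print(manip.solve_ik([.4987,-.1043,.004],quat([.131,.991])))
E
```

```text
0 0 [True, True, True, True, True] [-0.35, 0.59, 0.18, 2.36, -0.47, 0.22, 0.13]
0 0.3 [True, True, True, True, True] [0.22, 0.61, -0.28, 2.39, -0.85, 0.18, 0.72]
0 -0.3 [True, True, True, True, True] [-0.77, 0.7, 0.48, 2.29, -0.1, 0.36, -0.39]
-0.15 0 [False, False, True, True, True] [-0.0, 0.62, -0.64, 2.42, 1.44, 0.45, -2.04]
-0.15 0.3 [False, False, False, False, False] None
-0.15 -0.3 [True, True, True, True, True] [-0.71, 0.65, 0.26, 2.4, 0.85, 0.23, -1.43]
0.15 0 [True, True, True, True, True] [-0.38, 0.64, 0.28, 2.24, -0.46, 0.48, 0.18]
0.15 0.3 [True, True, True, True, True] [0.03, 0.64, 0.01, 2.26, -0.73, 0.48, 0.63]
0.15 -0.3 [True, True, True, True, True] [-0.7, 0.73, 0.46, 2.17, -0.17, 0.57, -0.28]
-0.3 0 [False, False, False, False, False] None
-0.3 0.3 [False, False, False, False, False] None
-0.3 -0.3 [False, False, True, True, True] [-0.9, 0.67, 0.26, 2.43, 1.37, 0.27, -2.14]
0.3 0 [True, True, True, True, True] [-0.39, 0.71, 0.36, 2.11, -0.45, 0.7, 0.2]
0.3 0.3 [True, True, True, True, True] [-0.1, 0.71, 0.21, 2.14, -0.68, 0.74, 0.62]
0.3 -0.3 [True, True, True, True, True] [-0.64, 0.79, 0.46, 2.05, -0.22, 0.77, -0.2]
[array([-0.12099936,  0.57539322, -0.16238761,  2.35381507,  0.38704407,
        0.23524661,  2.3898559 ]), array([-0.20333295,  0.58172212, -0.17484195,  2.3258857 ,  0.3824707 ,
        0.25898692,  2.30409301]), array([-0.3475593 ,  0.60228691, -0.2019621 ,  2.2448717 ,  0.36501019,
        0.32399788,  2.16257076])]
[-0.05687476  0.68814026  0.26030084  2.1033808  -0.43276058  0.40037094
  0.41683494]
```

```bash
python3 - <<'E'
from h import *
c=np.array([.131,.9914]); g=np.array([.502,-.0795])-.025*c; q=quat(c)
manip.goto([*g,.10],q)
p=vision.read_camera("wrist"); cv2.imwrite("pics/w3.png",p["frame"])
print([(uv,a,ray(p,uv,.02).round(4)) for uv,a in caps(p)],[w(p,x["at"]).round(3) for x in vision.spot_in(p,"hydrometer")])
manip.line_to([*g,.004],velocity=.1,stop_force=10)
print(status.get_obs()["eef_pos"])
manip.clamp(40)
s=status.get_obs(); print(s["grip_width"],s["grip_force"],s["ft_force"],s["time"])
manip.line_to([*g,.06])
s=status.get_obs(); print(s["grip_width"],s["grip_force"],s["eef_pos"],s["time"])
for n in ["top","scene"]:
    p=vision.read_camera(n); cv2.imwrite(f"pics/{n}3.png",p["frame"])
    print(n,[(uv,a,ray(p,uv,.074).round(4)) for uv,a in caps(p)])
p=vision.read_camera("wrist"); cv2.imwrite("pics/w4.png",p["frame"]); print([(uv,a,ray(p,uv,.074).round(4)) for uv,a in caps(p)])
E
```

```text
[] [array([ 0.503, -0.055,  0.024])]
[ 0.49899875 -0.1043642   0.00443518]
0.02637815007374175 39.07232880592346 [-0.06759818  0.20666433  5.15789147] 6.1
0.026485302438665252 39.42006826400757 [ 0.49872522 -0.10400528  0.05974987] 6.625
top [([335.1, 210.8], 101, array([ 0.487 , -0.1919,  0.074 ]))]
scene [([530.1, 137.9], 19, array([ 1.4078, -0.2795,  0.074 ])), ([304.2, 216.1], 145, array([ 0.4851, -0.1938,  0.074 ]))]
[]
```

View pics/w4.png

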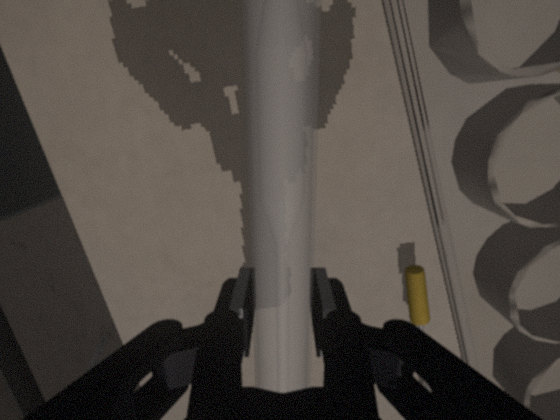

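The case is held, and it lies straight between the pads at column ~283. Top and scene place the rear cap level, at (0.486,-0.193,0.074). Next is the pre-insert pose.

```bash
python3 - <<'E'
from h import *
q=quat(d); D=.18
manip.goto([*(M-d*D),.075],q)
manip.line_to([*(M-d*D),.014],velocity=.1)
s=status.get_obs(); print(s["eef_pos"],s["q"].round(2),s["time"],s["ft_force"])
for n in ["wrist","top","scene"]:
    p=vision.read_camera(n); cv2.imwrite(f"pics/{n}5.png",p["frame"])
    print(n,[(uv,a,ray(p,uv,.03).round(4)) for uv,a in caps(p)])
    for D in [.18]:
        print([pix(p,[*(M-d*t),.025]).round(0).tolist() for t in [0,.032,.268]])
f={n:cv2.imread(f"pics/{n}5.png") for n in ["wrist","top","scene"]}
a=cv2.resize(f["top"][170:300,40:300],(800,400)); b=cv2.resize(f["scene"][130:260,120:250],(200,200)); 
cv2.imwrite("pics/m5.png",a)
E
```

```text
[0.39980969 0.03669857 0.01409762] [-0.36  0.6   0.22  2.37 -0.59  0.23  0.28] 8.2583 [-0.28733597  0.73397865 -0.50691657]
wrist []
[[281.0, -250.0], [282.0, -110.0], [283.0, 435.0]]
top [([261.5, 260.2], 84, array([ 0.3905, -0.051 ,  0.03  ]))]
[[129.0, 242.0], [145.0, 244.0], [261.0, 261.0]]
scene [([530.4, 138.1], 16, array([ 1.5552, -0.2326,  0.03  ])), ([230.6, 223.8], 132, array([ 0.386 , -0.0557,  0.03  ]))]
[[186.0, 184.0], [191.0, 188.0], [231.0, 224.0]]
```

View pics/wrist5.png

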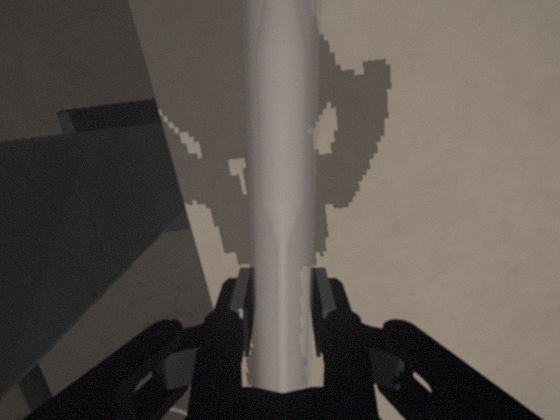

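The case lies straight along the jaw line, with the tube at columns 250–315. In the top view the rear cap, at (261.5,260), is within 1 px of the prediction for a case in line with the slot. Now inserting.

```bash
python3 - <<'E'
from h import *
def go(D,v,f):
    r=manip.line_to([*(M-d*D),.014],velocity=v,stop_force=f); s=status.get_obs()
    print(D,r,"D=",(M-s["eef_pos"][:2])@d, s["eef_pos"].round(4),s["ft_force"].round(1),s["time"]); return r
if not go(.12,.06,8):
    go(.036,.04,10)
for n in ["top","scene"]:
    p=vision.read_camera(n); cv2.imwrite(f"pics/{n}6.png",p["frame"])
    print(n,[(uv,a,ray(p,uv,.03).round(4),(M-ray(p,uv,.03)[:2])@d) for uv,a in caps(p)])
cv2.imwrite("pics/m6.png",cv2.resize(p["frame"][130:260,120:290],None,fx=4,fy=4,interpolation=cv2.INTER_CUBIC))
E
```

```text
0.12 False D= 0.12043354059863763 [0.4064 0.0964 0.014 ] [-0.5  0.3 -1.1] 9.5583
0.036 True D= 0.04844994637515645 [0.4142 0.168  0.0136] [ 0.  -0.3 -0.7] 11.1583
top [([196.5, 251.2], 95, array([0.4053, 0.0792, 0.03  ]), np.float64(0.13762102839606086))]
scene [([530.4, 138.1], 16, array([ 1.5552, -0.2326,  0.03  ]), np.float64(0.3133972264499117)), ([206.2, 202.5], 110, array([0.3986, 0.0723, 0.03  ]), np.float64(0.1452996930140258))]
```

View pics/m6.png

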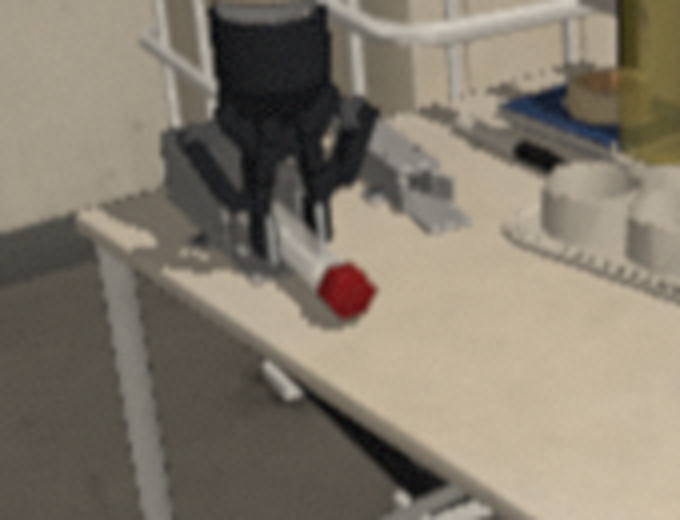

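The move stopped on contact at 48.4 mm from the mouth, where 48 mm was expected, so the case is against the stop. The crop shows the case inside the wide sleeve with its rear red cap at (347,291). Now I lower it onto the plate, press again and release.

```bash
python3 - <<'E'
from h import *
def rep(t):
    s=status.get_obs(); print(t,"D=",((M-s["eef_pos"][:2])@d).round(4), s["eef_pos"].round(4),s["ft_force"].round(1),s["time"])
def capr():
    for n in ["top","scene"]:
        p=vision.read_camera(n); print(n,[(uv,(M-ray(p,uv,.022)[:2])@d) for uv,a in caps(p) if uv[0]<400]); cv2.imwrite(f"pics/{n}7.png",p["frame"])
x=status.get_obs()["eef_pos"][:2]
print(manip.line_to([*x,.0065],velocity=.03,stop_force=5)); rep("down")
z=status.get_obs()["eef_pos"][2]
print(manip.line_to([*(x+.012*d),z],velocity=.03,stop_force=12)); rep("push"); capr()
manip.release(); manip.wait(.2); rep("open"); capr()
x=status.get_obs()["eef_pos"][:2]
manip.line_to([*x,.15]); rep("up")
manip.goto([*(x-[-.05,.25]),.22],quat(d)); rep("away"); capr()
p=vision.read_camera("wrist"); cv2.imwrite("pics/w7.png",p["frame"])
f=cv2.imread("pics/top7.png")[160:290,40:480]; g=cv2.imread("pics/scene7.png")[130:300,130:430]
cv2.imwrite("pics/m7.png",np.vstack([cv2.resize(f,(780,230)),cv2.resize(g,(780,365))]))
E
```

```text
True
down D= 0.0486 [0.4143 0.1678 0.0068] [-1.  -0.4  9.6] 11.5417
True
push D= 0.0485 [0.4143 0.1679 0.0069] [-0.5 -0.8  7.5] 11.775
top [([197.2, 251.6], np.float64(0.13776153937292324))]
scene [([206.5, 205.2], np.float64(0.1447409688059169))]
open D= 0.0486 [0.4138 0.1678 0.0069] [-0.1  1.1 -0.4] 12.6833
top [([197.0, 252.0], np.float64(0.13749633834891242))]
scene [([206.5, 205.0], np.float64(0.14373592586744144))]
up D= 0.0488 [0.4134 0.1677 0.1494] [ 0.1 -0.1 -0.3] 13.8833
away D= 0.2897 [ 0.4637 -0.0808  0.2193] [-0.5 -0.1 -0. ] 14.9167
top []
scene [([206.6, 205.1], np.float64(0.14437627786780155))]
```

View pics/m7.png

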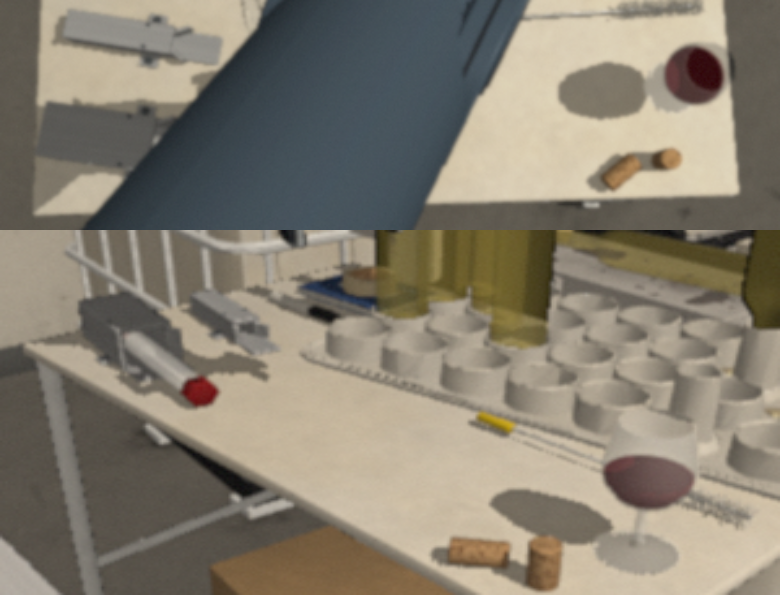

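The scene part shows the case lying in the wide sleeve with its rear cap at (200,390), the glass upright and nothing else disturbed. For certainty I'll give the rear cap a gentle push with the closed fingers.

```bash
python3 - <<'E'
from h import *
manip.clamp(20); D=.185
manip.goto([*(M-d*D),.10],quat(d)); manip.line_to([*(M-d*D),.014],velocity=.1)
r=manip.line_to([*(M-d*.135),.014],velocity=.03,stop_force=8); s=status.get_obs()
print(r,(M-s["eef_pos"][:2])@d,s["ft_force"],s["time"])
manip.line_to([*(M-d*.19),.014],velocity=.1); manip.line_to([*(M-d*.19),.15])
p=vision.read_camera("scene"); print(caps(p)); s=status.get_obs(); print(s["time"],s["ft_force"])
E
```

```text
True 0.1563255656071199 [-0.27049207 -3.13823102  1.56857131] 18.5917
[([530.3, 138.0], 17), ([206.5, 205.0], 104)]
20.1833 [-0.18717193 -0.35506398 -0.42187724]
```

```bash
python3 -c "
from cell import manip
print(manip.hand_in())"
```

```text
the job is handed in; nothing more can be done
None
```

The case is in the wide sleeve against the stop and released, with the glass still upright; handed in at about 20 s of the 38 s limit.

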